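# Buff the silver blank in the tilted clamp

## Robot

A 6-joint arm with a two-finger parallel gripper is mounted at the origin on the work surface. World frame = base frame: x ahead of the robot, y to its left, z up, the work surface at z = 0. Lengths are in m, angles in rad, forces in N, time in s.
With the tool pointing down it reaches from about 0.35 to 0.975 m from the base axis. Payload 7.1 kg.
Tool frame: the origin (TCP) lies between the finger pads; the fingertips stand 14 mm ahead of it and the grasp point (between the pads) lies 5 mm behind it; z points along the fingers, y is the line along which they close (so a half turn about z gives the same grasp; the last joint's range is limited). The gripper opens to 88 mm and grips with 3 to 60 N. Pads are 20 mm wide; open, the fingers measure 115 mm over their backs; the gripper's body (75 mm by 178 mm) begins 61 mm behind the grasp point.
Start: joints at [1.212, 0.423, 1.63, -0, 1.089, -0.019], TCP at [0.208, 0.589, 0.215] pointing down, gripper open.
Joint ranges: [-3, 3], [-0.9, 2.11], [0.09, 2.58], [-1.31, 4.45], [0.11, 2.69], [-2.54, 2.54]. Speed limits (rad/s): [2.39, 2.39, 3.01, 3.14, 3.14, 3.14].

## Interface

Orientations are given as a 3x3 rotation matrix whose columns are the frame's x, y, z axes.
In Python, from station import manip gives the robot as it stands. Calls block until the motion is done:
- manip.reach(position, orientation): joint-space move of the TCP to a pose.
- manip.move_l(position, frame=None, feed=0.15, until_force=None): straight line of the TCP; frame=None keeps the orientation; feed is the mean speed in m/s. With until_force (N) it stops when the force on the tool has changed by that much, and returns True; else False.
- manip.move_joints(angles): joint-space move.
- manip.open() and manip.close(): open the fingers fully, or close them until they stop; the grip force is fixed at half the most.
- manip.hold(seconds).
- manip.inverse_kinematics(position, orientation): joint angles nearest the present ones, or None.
- manip.observe(): the state.
- manip.snapshot(name): name is "scene" or "top" or "wrist"; returns (picture, depth): 480x640x3 uint8, blue, green, red; 480x640 float32, m along the optical axis (not along the pixel's ray), 0 where there is no reading.
- manip.camera_params(name): a dict with "K" (3x3 intrinsics, pixels), "T" (4x4, takes a point from camera to world coordinates); the wrist camera has in their place "mount" (4x4, takes a point from camera to tool coordinates, whose origin is the TCP and whose axes are the flange's). Camera axes: x right, y down, z forward; pixel columns grow to the right and rows downward; lengths in m; the calibration is good to about 2 mm. A picture is of the moment at which its call begins: read the wrist's pose just before it. camera_params takes no time and is no camera call.
A pose or a line that the arm cannot do raises manip.Unreachable and nothing moves.
- manip.sign_off(): hands the job in; it is judged then, once.
The state is a dict: "time_s": time; "q": joint angles; "joint_vel": joint speeds; "joint_efforts": joint torques, N m; "tcp_pos": TCP position; "tool_rot": TCP orientation; "contact_force": force on the tool from outside, world axes, zero at the start; "wrist_torque": the same for the moment, N m; "opening": finger opening in m; "finger_force": force on a finger pad.
Only numpy, scipy, OpenCV 4.12 (cv2) and the standard library are available. Lean on these libraries where they do the work, as an engineer would, in place of code of your own. Each camera call takes 0.05 s, during which the arm holds its last target. There are 200 camera calls.

## Task

Take the sprung felt buff from its wooden dish and press its felt face onto the red rouge cake in its tin (leave the green one alone). Then polish the silver blank in one unbroken stroke along its middle line: set the felt down on the blank close to the red clamp bar, sweep to the other end next to the dark bar with a steady pressure of about 8 N (never more than 15 N), and come down on or lift off the blank only at its ends, not over its middle part. Finally stand the buff upright in its dish again, without disturbing the two silver rings and the orange screwdriver.

Things in the scene. Friction and masses are not known exactly. Their poses are not given: they have to be found in the camera images.
- buff: the buff, 113 mm tall, about 140 g, upright in the dish: square wooden handle 24 x 24 mm from 38 to 113 mm height (grip it about 80 mm up), brass sleeve, white round felt head (24 mm wide, 19 mm tall) on a spring plunger. Origin on its axis at the felt face with the spring relaxed, z up along the handle, x and y square to the handle flats.
- felt_face (a point): centre of the felt's flat lower face (20 mm across). It moves up in the frame of buff as the spring gives: from about 2 N, then 3 N more per mm (8 N = 2 mm in, 15 N = 4.3 mm in), at most 8 mm.
- dish: fixed dark wooden dish in which the buff stands, 56 mm in diameter, 18 mm tall, inside about 43 mm wide with a floor 6 mm thick. Origin: centre of its underside, on the bench.
- rouge_tin: fixed round steel tin, 68 mm in diameter, 16 mm tall, inside 62 mm wide, open at the top, with a hard RED cake whose flat top is 9 mm above the bench. Origin: centre of its underside, on the bench.
- green_tin: the same tin with a GREEN cake: not to be touched. It may change places with the red one. Origin: centre of its underside.
- clamp: fixed tilting clamp: steel base 100 x 190 x 12 mm (x, y, z), two blue cheeks 66 mm tall at x = +-32 mm, above them a wooden bed with a flat silver blank, 28 mm wide (x), 142 mm long (y, -71 to +71 mm). End bars, level with the blank: RED at -y (y -73 to -86 mm), dark at +y. Origin: centre of the base's underside, z up; it does not turn with the tilt.
- pivot (a point): on the bed's tilt axis (the clamp's x axis), under the blank's middle, 55 mm above the bench; the blank's face is 21 mm above it. The bed is locked at a tilt of up to 10 degrees either way, so one end is higher; the tilt changes each time and is NOT in any pose: feel for it. Set down and lift off 42 to 66 mm from the blank's middle; the middle part is y -36 to +36 mm.
- band_ring: round silver ring, 22 mm across, 7 mm tall; origin at its underside
- square_ring: square silver ring, 26 mm, 6 mm tall; origin at its underside
- screwdriver: small screwdriver with an orange handle, about 150 mm long, lying; origin at its underside
Not all that is in view belongs to the job. Leave any turquoise look-alike of the buff alone.

How it is judged:
On the way, in this order (a step that is already met when the one before it is completed fails the run):
1. the held buff's felt is pressed on the red cake with more than 1.5 N (contact force between buff and the fingers above 1 N and contact force between buff and rouge_tin above 1.5 N and horizontal distance between felt_face and rouge_tin below 0.022 m and height (world z) of felt_face below 0.016 m), for 0.1 s.
2. the held felt is pressed (about 3 to 16 N) on the blank at the red end (36 to 70 mm from the middle) (contact force between buff and the fingers above 1 N and contact force between buff and clamp above 0.5 N and z of felt_face in the frame of buff between 0.0003 and 0.0048 m and x of felt_face in the frame of clamp between -0.014 and 0.014 m and y of felt_face in the frame of clamp between -0.07 and -0.036 m), for 0.1 s.
3. still pressed so, it passes the middle of the blank (within 15 mm of the centre, within 14 mm of the middle line) (contact force between buff and the fingers above 1 N and contact force between buff and clamp above 0.5 N and z of felt_face in the frame of buff between 0.0003 and 0.0048 m and x of felt_face in the frame of clamp between -0.014 and 0.014 m and y of felt_face in the frame of clamp between -0.015 and 0.015 m), for 0.04 s.
4. still pressed so, it reaches the dark end of the blank (42 to 72 mm from the middle) (contact force between buff and the fingers above 1 N and contact force between buff and clamp above 0.5 N and z of felt_face in the frame of buff between 0.0003 and 0.0048 m and x of felt_face in the frame of clamp between -0.014 and 0.014 m and y of felt_face in the frame of clamp between 0.042 and 0.072 m), for 0.06 s.
At the end, for the whole second after the job is handed in: The buff stands released and at rest in its dish, upright within 7 degrees, its felt face on the dish's floor (within 4 mm) and within 14 mm of its centre (horizontal distance between felt_face and dish below 0.014 m and z of felt_face in the frame of dish between 0.003 and 0.01 m and angle between buff's own z axis and vertical below 0.12 rad and linear speed of buff below 0.02 m/s and contact force between buff and the fingers below 0.1 N and contact force between buff and dish above 0.3 N); the robot touches nothing.
It fails at once if the felt is within about 1 to 2 cm over the middle part of the blank without being pressed on it (lifted off, set down there, or pressed with less than about 3 N) (y of felt_face in the frame of clamp between -0.036 and 0.036 m and x of felt_face in the frame of clamp between -0.03 and 0.03 m and z of felt_face in the frame of clamp between 0.055 and 0.094 m and z of felt_face in the frame of buff below 0.0003 m).
It fails at once if the buff is pressed on the clamp or blank with more than about 16 N (contact force between buff and clamp above 2 N and z of felt_face in the frame of buff above 0.0048 m).
It fails at once if the green cake or its tin is touched with the buff (contact force between buff and green_tin above 0.5 N).
It fails at once if a silver ring or the screwdriver is moved by more than 15 mm (distance of any of band_ring, square_ring, screwdriver from where it was at the start of the episode above 0.015 m).
It also fails if it takes over 61 s, if anything falls off the work surface, if the arm or the gripper's body presses on something with over 40 N, if the wrist force passes 120 N, or if a joint passes its speed limit or range.

## Working session

There is one attempt and no reset: what is moved stays moved. The work goes in short steps, each a Python script; the robot and the scene stay as the last script left them, time stands still between calls to the robot, and variables do not carry over. Pictures are saved under pics/ and viewed, at most 10 in all, crops included, and the job is handed in when it is done.

```bash
ls; mkdir -p pics; python3 - <<'E'
from station import manip
import cv2, numpy as np
np.set_printoptions(precision=4,suppress=True)
o=manip.observe(); print(o['time_s'],o['tcp_pos'],o['tool_rot'],o['opening'],o['contact_force'])
for n in ("top","scene"):
    im,d=manip.snapshot(n); cv2.imwrite(f"pics/{n}0.png",im); np.savez(f"{n}0.npz",im=im,d=d)
    p=manip.camera_params(n); print(n,p)
print(manip.camera_params("wrist"))
E
```

```text
pics
0.0 [0.2081 0.5887 0.2143] [[-0.9428  0.3333 -0.0006]
 [ 0.3333  0.9428 -0.0015]
 [ 0.     -0.0016 -1.    ]] 0.08776487846249992 [-0.5594  0.0233 -0.3628]
top {'K': array([[467.2867,   0.    , 317.6026],
       [  0.    , 467.2867, 241.4202],
       [  0.    ,   0.    ,   1.    ]]), 'T': array([[-0.0064, -0.9872,  0.1594,  0.4458],
       [-0.9997,  0.0027, -0.0234,  0.0473],
       [ 0.0226, -0.1595, -0.9869,  0.8756],
       [ 0.    ,  0.    ,  0.    ,  1.    ]])}
scene {'K': array([[456.7499,   0.    , 321.5828],
       [  0.    , 456.7499, 237.231 ],
       [  0.    ,   0.    ,   1.    ]]), 'T': array([[-0.6484,  0.4333, -0.6259,  1.1585],
       [ 0.7612,  0.3809, -0.5249,  0.4798],
       [ 0.011 , -0.8168, -0.5768,  0.5777],
       [ 0.    ,  0.    ,  0.    ,  1.    ]])}
{'K': array([[397.5672,   0.    , 320.8227],
       [  0.    , 397.5672, 240.6468],
       [  0.    ,   0.    ,   1.    ]]), 'mount': array([[ 0.0003, -0.9642, -0.2651,  0.0727],
       [ 1.    ,  0.0006, -0.0011,  0.0002],
       [ 0.0012, -0.2651,  0.9642, -0.1695],
       [ 0.    ,  0.    ,  0.    ,  1.    ]])}
```

View pics/top0.png

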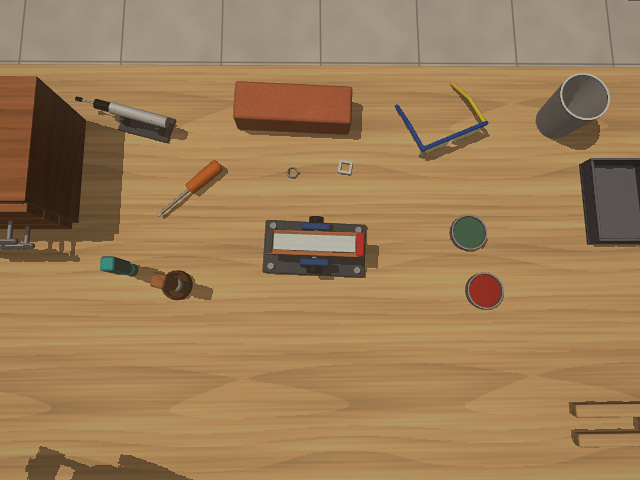

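View pics/scene0.png

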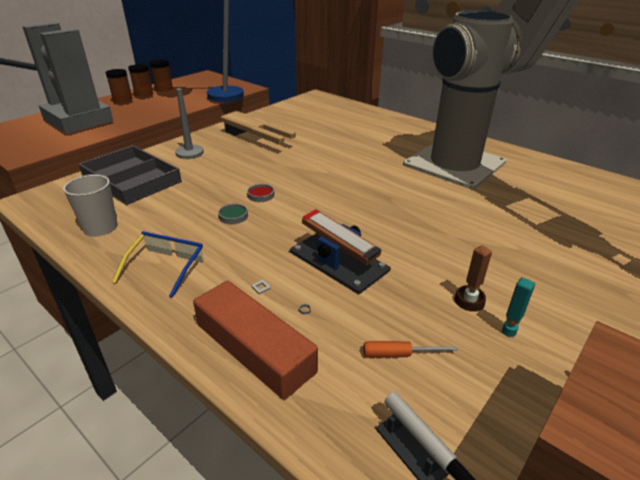

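The top view shows the buff's dish at (177,285) with the handle leaning to (157,281), and the turquoise look-alike at (110,264). The clamp is at (316,250) with its red bar on the right (-y). The red tin is at (485,291), the green tin at (469,233), the rings at (293,173) and (345,168), and the screwdriver around (190,190). The scene view shows the clamp's red end higher than the other.

```bash
cat > h.py <<'E'
import cv2, numpy as np
np.set_printoptions(precision=4,suppress=True)
def cloud(d,K,T):
    v,u=np.mgrid[:d.shape[0],:d.shape[1]]
    P=np.stack([(u-K[0,2])/K[0,0]*d,(v-K[1,2])/K[1,1]*d,d],-1)@T[:3,:3].T+T[:3,3]
    P[d<=0]=np.nan; return P
def ray(uv,K,T):
    r=T[:3,:3]@np.linalg.solve(K,[uv[0],uv[1],1.]); return T[:3,3],r
def onplane(uv,z,K,T):
    c,r=ray(uv,K,T); return c+r*(z-c[2])/r[2]
def tri(rays):
    A=0;b=0
    for c,r in rays:
        r=r/np.linalg.norm(r);M=np.eye(3)-np.outer(r,r);A=A+M;b=b+M@c
    p=np.linalg.solve(A,b); return p,[np.linalg.norm(np.cross(p-c,r/np.linalg.norm(r))) for c,r in rays]
def blobs(m,amin=30):
    n,l,s,c=cv2.connectedComponentsWithStats(m.astype(np.uint8))
    return [(l==i,s[i],c[i]) for i in range(1,n) if s[i,4]>=amin]
E
cat > a.py <<'E'
from h import *
from station import manip
for n in ("top","scene"):
    f=np.load(n+"0.npz"); im,d=f['im'],f['d']; p=manip.camera_params(n);K,T=p['K'],p['T']
    P=cloud(d,K,T); H,S,V=[x.astype(int) for x in cv2.split(cv2.cvtColor(im,cv2.COLOR_BGR2HSV))]
    inb=(P[...,0]<0.8)&(P[...,0]>0.3)&(abs(P[...,1])<.55)
    M=dict(red=((H<5)|(H>174))&(S>170)&(V>110),green=(H>50)&(H<80)&(S>60),teal=(H>82)&(H<100)&(S>120),
           white=(S<40)&(V>165),dark=(S<90)&(V<90)&(P[...,2]>0.005)&(P[...,2]<.03),handle=(P[...,2]>.095)&(P[...,2]<.13))
    for k,m in M.items():
        for b,s,c in blobs(m&inb):
            q=P[b];q=q[~np.isnan(q[:,0])]
            w,v=np.linalg.eigh(np.cov((q-q.mean(0)).T)); ax=v[:,2]*np.sign(v[1,2])
            print(n,k,s,c,'med',np.median(q,0),'lo',q.min(0),'hi',q.max(0),'ax',ax)
E
python3 a.py
```

```text
top red [356 233   8  23 156] [359.859  244.0897] med [ 0.5693 -0.0444  0.0815] lo [ 0.55   -0.05    0.0781] hi [ 0.5891 -0.0372  0.0847] ax [-0.9987  0.0501  0.0067]
top red [470 275  31  32 767] [484.6102 290.4263] med [ 0.4931 -0.2841  0.0086] lo [ 0.4637 -0.3123  0.0041] hi [ 0.5214 -0.2556  0.0133] ax [0.9995 0.032  0.0036]
top green [454 217  30  31 719] [468.4924 232.0862] med [ 0.6031 -0.2601  0.0086] lo [ 0.5743 -0.2886  0.0038] hi [ 0.6327 -0.2317  0.0131] ax [ 0.9643  0.2647 -0.0089]
top teal [101 257  13  13 156] [106.6026 262.9487] med [0.5346 0.3728 0.1121] lo [0.5245 0.3631 0.1083] hi [0.5448 0.3833 0.1152] ax [ 0.9894  0.143  -0.0236]
top white [569 112  36   8  54] [586.9074 116.1481] med [ 0.7906 -0.445   0.11  ] lo [ 0.7846 -0.4779  0.1058] hi [ 0.7995 -0.4149  0.1133] ax [-0.0154  0.9998  0.0114]
top white [338 160  14  14  72] [344.625  166.4583] med [ 0.7341 -0.0274  0.0053] lo [ 0.7204 -0.0393 -0.    ] hi [ 0.7469 -0.0136  0.009 ] ax [ 0.4815  0.8764 -0.0083]
top white [ 274  234   81   18 1225] [314.1984 242.32  ] med [0.5735 0.0346 0.0754] lo [ 0.557  -0.0345
[... 5303 characters left out ...]
0.5215 0.2938 0.029 ] ax [0.8324 0.5258 0.1751]
scene dark [413 350  40   1  40] [432.5 350. ] med [0.6652 0.3004 0.0122] lo [0.646  0.2771 0.0105] hi [0.6865 0.3243 0.0141] ax [-0.6588  0.7523 -0.0048]
scene handle [ 93 175  18  14 105] [102.0381 179.3238] med [ 0.7924 -0.4535  0.1042] lo [ 0.7851 -0.4741  0.0952] hi [ 0.7999 -0.4122  0.1111] ax [-0.0375  0.998   0.0502]
scene handle [471 246  21  20 298] [481.2987 255.4128] med [0.5163 0.2922 0.1121] lo [0.4961 0.2765 0.0952] hi [0.5228 0.3034 0.1199] ax [-0.5657  0.0578  0.8226]
scene handle [514 278  21  20 280] [524.325  287.0964] med [0.5452 0.3763 0.1097] lo [0.5241 0.3632 0.0951] hi [0.5509 0.3872 0.114 ] ax [-0.8157  0.1092  0.568 ]
```

```bash
cat > b.py <<'E'
from h import *
from station import manip
R=np.array([[-1,0,0],[0,1,0],[0,0,-1.]])
p=manip.camera_params("wrist");K=p['K'];rays=[]
ims=[]
for i,pos in enumerate([(.49,.26,.27),(.49,.32,.27)]):
    manip.reach(np.array(pos),R); o=manip.observe()
    F=np.eye(4);F[:3,:3]=o['tool_rot'];F[:3,3]=o['tcp_pos'];T=F@p['mount']
    im,d=manip.snapshot("wrist"); np.savez(f"w{i}.npz",im=im,d=d,T=T,K=K); ims.append(im)
    P=cloud(d,K,T)
    near=np.hypot(P[...,0]-.505,P[...,1]-.288)<.04
    m=near&(P[...,2]>.110)
    b,s,c=max(blobs(m),key=lambda t:t[1][4]); q=P[b]
    zt=np.median(q[:,2]); b=b&(abs(P[...,2]-zt)<.004); q=P[b]
    r=cv2.minAreaRect((q[:,:2]*1000).astype(np.float32)); print(i,'top z',zt,'rect mm',r)
    pix=np.argwhere(b)[:,::-1]; ru=cv2.minAreaRect(pix.astype(np.float32)); rays.append(ray(ru[0],K,T))
    m=near&(P[...,2]>.0145)&(P[...,2]<.024)&(np.hypot(P[...,0]-.505,P[...,1]-.288)<.035); q=P[m]
    A=np.c_[2*q[:,:2],np.ones(len(q))];s=np.linalg.lstsq(A,(q[:,:2]**2).sum(1),rcond=None)[0]
    print('dish',s[:2],'r',np.sqrt(s[2]+s[0]**2+s[1]**2),'z',np.percentile(q[:,2],[5,50,95]),len(q), q.min(0),q.max(0))
    for zz in [.045,.06,.075,.09,.105]:
        q=P[near&(abs(P[...,2]-zz)<.004)]; print(zz,q[:,:2].min(0),q[:,:2].max(0)) if len(q) else 0
print('tri top',tri(rays)); print(manip.observe()['time_s'],manip.observe()['q'])
cv2.imwrite("pics/w.png",np.hstack([cv2.resize(x,(400,300)) for x in ims]))
E
python3 b.py
```

```text
0 top z 0.3808369640313142 rect mm ((470.3040771484375, 288.6620178222656), (41.24407196044922, 7.162404537200928), 82.50877380371094)
dish [0.5052 0.2877] r 0.02295471046758032 z [0.0155 0.0176 0.0197] 509 [0.4795 0.2616 0.0146] [0.528  0.3138 0.0239]
0.045 [0.4927 0.2757] [0.5051 0.2996]
0.06 [0.4921 0.2743] [0.5105 0.3005]
0.075 [0.4923 0.2747] [0.509  0.3006]
0.09 [0.4921 0.2744] [0.5106 0.3008]
0.105 [0.492  0.2745] [0.5105 0.3008]
1 top z 0.37444065541908234 rect mm ((470.61907958984375, 283.20794677734375), (14.638907432556152, 29.374858856201172), 39.16582489013672)
dish [0.5055 0.2879] r 0.022962253955413767 z [0.0157 0.0175 0.0195] 527 [0.4792 0.2626 0.0145] [0.5296 0.3138 0.0238]
0.045 [0.4925 0.2814] [0.5006 0.3013]
0.06 [0.4923 0.2783] [0.4993 0.3011]
0.075 [0.4922 0.2787] [0.498 0.301]
0.09 [0.4923 0.2788] [0.5006 0.3014]
0.105 [0.4922 0.2793] [0.5006 0.3014]
tri top (array([0.4657, 0.2881, 0.3827]), [np.float64(0.0023639953728882526), np.float64(0.002363995372888119)])
2.1583 [ 0.5598  0.3069  1.6691 -0.0003  1.1665 -1.0129]
```

View pics/w.png

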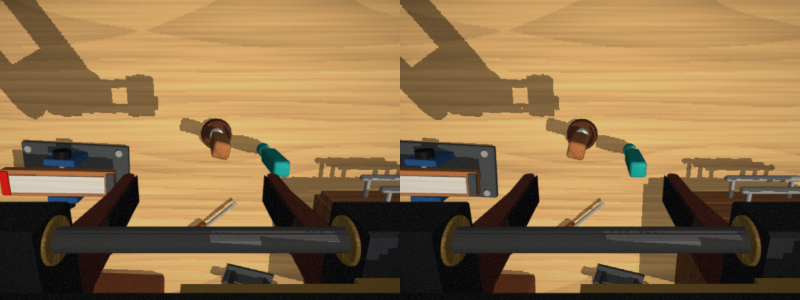

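The half-size wrist views show the buff in its dish at (217,140) and (578,140), clear of the fingers, with the turquoise one at (275,160) and (635,160). My height mask also caught gripper points at z 0.38, so I'll re-run on the saved data with a cap on height.

```bash
cat > c.py <<'E'
from h import *
rays=[]
for i in (0,1):
    f=np.load(f"w{i}.npz");T,K=f['T'],f['K'];P=cloud(f['d'],K,T)
    m=(np.hypot(P[...,0]-.505,P[...,1]-.288)<.04)&(P[...,2]>.112)&(P[...,2]<.13)
    zt=np.percentile(P[m][:,2],70); b,s,c=max(blobs(m&(abs(P[...,2]-zt)<.003)),key=lambda t:t[1][4]); q=P[b]
    r=cv2.minAreaRect((q[:,:2]*1000).astype(np.float32)); print('top z',zt,'rect mm',r,len(q))
    ru=cv2.minAreaRect(np.argwhere(b)[:,::-1].astype(np.float32)); print(ru); rays.append(ray(ru[0],K,T))
    # side face nearest: fit lines y-x at mid heights
    m=(np.hypot(P[...,0]-.505,P[...,1]-.288)<.04)&(P[...,2]>.05)&(P[...,2]<.11)&(P[...,0]<.4965)&(P[...,1]>.28)&(P[...,1]<.297)
    q=P[m];print('face x(y) fit',np.polyfit(q[:,1],q[:,0],1),'x(z)',np.polyfit(q[:,2],q[:,0],1),len(q))
print('tri top',tri(rays))
E
python3 c.py
```

```text
top z 0.11886579024424196 rect mm ((505.4230651855469, 287.8460388183594), (23.770709991455078, 23.094615936279297), 78.08635711669922) 700
((353.4101257324219, 240.05616760253906), (28.107439041137695, 26.90818977355957), 12.994616508483887)
face x(y) fit [0.206  0.4342] x(z) [-0.0012  0.4937] 230
top z 0.11891649636137626 rect mm ((505.4815673828125, 288.1282043457031), (23.635040283203125, 23.237308502197266), 75.63938903808594) 704
((281.3529968261719, 240.5882568359375), (28.134132385253906, 26.678918838500977), 14.03624439239502)
face x(y) fit [0.2081 0.4336] x(z) [0.0007 0.4936] 270
tri top (array([0.5057, 0.288 , 0.115 ]), [np.float64(3.0620837957098656e-05), np.float64(3.0620837957244806e-05)])
```

Handle: centre (0.5055, 0.288), top z ≈ 0.117 (0.119 expected), upright, yaw ≈ -12°. Dish: (0.5053, 0.2878), rim z ≈ 0.0176. These fit the given sizes, so I'll grasp.

```bash
cat > g.py <<'E'
from h import *
from station import manip
from scipy.spatial.transform import Rotation as Ro
R0=np.array([[-1,0,0],[0,1,0],[0,0,-1.]])
Rg=Ro.from_euler('z',-12,degrees=True).as_matrix()@R0
B=np.array([.5055,.288]); L=.075
def st(t=''):
    o=manip.observe(); print(t,'t',round(o['time_s'],2),'tcp',o['tcp_pos'],'F',o['contact_force'],'tau',o['wrist_torque'],'open',round(o['opening'],4),'ff',o['finger_force']); return o
E
python3 - <<'E'
from g import *
manip.reach(np.r_[B,.22],Rg); st()
manip.move_l(np.r_[B,.081],feed=.12); st('down')
manip.close(); st('closed')
manip.move_l(np.r_[B,.25],feed=.12); st('lifted')
p=manip.camera_params("top"); im,d=manip.snapshot("scene"); cv2.imwrite("pics/s1.png",im[100:400,240:640])
print(manip.observe()['q'])
E
```

```text
t 2.52 tcp [0.505  0.2869 0.2196] F [-0.4836 -0.0982  1.285 ] tau [ 0.0366 -0.0485  0.0141] open 0.0878 ff 0.0
down t 3.83 tcp [0.506  0.2883 0.0817] F [-0.5647  0.3492 -0.2888] tau [ 0.0092  0.033  -0.0492] open 0.0879 ff 0.0
closed t 4.83 tcp [0.5055 0.288  0.0809] F [ 0.8293  0.1619 -0.1675] tau [ 0.0027 -0.0215  0.0119] open 0.024 ff 29.992277026176453
lifted t 6.38 tcp [0.5051 0.2878 0.2492] F [ 0.1089  0.1697 -0.3521] tau [ 0.0097 -0.0158  0.0116] open 0.0239 ff 29.991878271102905
[ 0.4974  0.3224  1.697   0.      1.1238 -0.864 ]
```

View pics/s1.png

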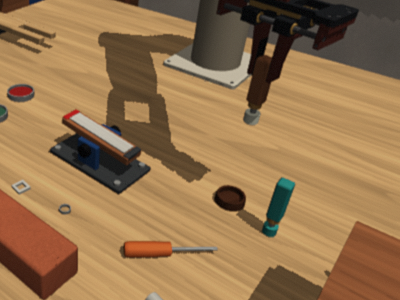

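The buff is held with the opening at 24 mm and the felt free at crop pixel (252,117); the empty dish is at (230,197). Next is the red cake at (0.491, -0.285).

```bash
python3 - <<'E'
from g import *
C=np.array([.491,-.285])
manip.reach(np.r_[C,.22],Rg); manip.hold(.2); st('above')
manip.move_l(np.r_[C,.110],feed=.12); manip.hold(.2); b=st('air')['contact_force']
print(manip.move_l(np.r_[C,.0795],feed=.02,until_force=5)); manip.hold(.4); o=st('press'); print('dF',o['contact_force']-b)
manip.move_l(np.r_[C,.22],feed=.15); manip.hold(.1); st('up')
E
```

```text
above t 8.7 tcp [ 0.4914 -0.2844  0.2201] F [ 0.9433 -0.6488 -0.55  ] tau [ 0.0015  0.0039 -0.0027] open 0.0237 ff 29.99188542366028
air t 9.97 tcp [ 0.4914 -0.2853  0.1108] F [-0.2181  0.2227 -1.7834] tau [-0.0308 -0.01   -0.0319] open 0.024 ff 29.992091059684753
True
press t 11.61 tcp [ 0.491  -0.285   0.0826] F [-0.4862 -0.0099  4.2179] tau [0.0513 0.1313 0.0425] open 0.0236 ff 29.994493424892426
dF [-0.2681 -0.2326  6.0012]
up t 12.78 tcp [ 0.4904 -0.2846  0.2188] F [ 1.2734 -0.4326 -0.9258] tau [0.0014 0.0149 0.0351] open 0.0238 ff 29.99192923307419
```

Pressed at 6 N, and the length agrees with the nominal (L ≈ 0.075). Next I'll feel both ends of the blank, dark end first, then the red end, staying on the red end.

```bash
cat >> g.py <<'E'
a=np.radians(4.83); u=np.array([.0549,.9985,0]); u/=np.linalg.norm(u); z=np.array([0,0,1.])
C0=np.array([.5733,.0355,.0757]); t=u*np.cos(a)-z*np.sin(a); n=u*np.sin(a)+z*np.cos(a)
Rt=Ro.from_rotvec(np.cross(z,u)*a).as_matrix()@Rg
def tcp(s,h): return C0+s*t+(h+L)*n       # felt at s along the blank, h above its expected face
def sh(p): d=np.asarray(p)-L*n-C0; return d@t,d@n
def fn(k=8):
    v=[]
    for _ in range(k): manip.hold(.02); v.append(manip.observe()['contact_force'])
    return np.mean(v,0)
E
cat > feel.py <<'E'
from g import *
import sys
s=float(sys.argv[1])
manip.reach(tcp(s,.10),Rt)
manip.move_l(tcp(s,.012),feed=.1); manip.hold(.2); b=fn()
hit=manip.move_l(tcp(s,-.003),feed=.01,until_force=4); manip.hold(.2); f=fn(); o=st(f'touch {hit}')
F=(f-b)@n; S,h=sh(o['tcp_pos']); print('F',F,f-b,'s,h',S,h,'face h',h+max(0,(F-2)/3000))
np.save('bias.npy',b)
if len(sys.argv)>2: manip.move_l(tcp(s,.10),feed=.15); st('up')
E
python3 feel.py .052 up
```

```text
touch True t 17.13 tcp [0.5764 0.0935 0.1449] F [ 1.1705 -0.1948  4.4198] tau [ 0.0536 -0.3359  0.055 ] open 0.0235 ff 29.994272589683533
F 5.827291573642515 [0.9931 0.3956 5.8101] s,h 0.0520298243944899 -0.0011366938878437241 face h 0.00013906997003711413
up t 17.96 tcp [0.576  0.1018 0.2445] F [ 0.0926 -0.05   -1.5   ] tau [ 0.0897  0.0493 -0.0085] open 0.0239 ff 29.991879165172577
```

```bash
python3 feel.py -.056
```

```text
touch True t 21.32 tcp [ 0.5705 -0.014   0.1541] F [ 1.0108 -0.3843  4.4379] tau [-0.0672 -0.2734 -0.0261] open 0.0238 ff 29.994394183158875
F 5.611231494025785 [1.0769 0.5678 5.5783] s,h -0.05596674020577402 -0.0010350970809135064 face h 0.00016864675042842182
```

Both ends fit the tilt of 4.83° to 0.03 mm. Now the stroke.

```bash
python3 - <<'E'
from g import *
b=np.load('bias.npy'); h=-.00185
manip.move_l(tcp(-.056,h),feed=.01); manip.hold(.2)
for s in (-.056,-.028,0,.028,.055):
    if s>-.05: manip.move_l(tcp(s,h),feed=.035)
    F=(fn(4)-b)@n; print(s,'F',round(F,2),'sh',sh(manip.observe()['tcp_pos']),'h',h)
    h-=np.clip((8-F)/3000,-.0005,.0005)*.7
manip.hold(.1)
manip.move_l(tcp(.055,.12),feed=.1); st('off')
manip.reach(np.r_[B,.25],Rg); manip.hold(.2); st('over dish')
im,d=manip.snapshot("scene"); cv2.imwrite("pics/s2.png",im[100:400,240:640])
E
```

```text
-0.056 F 7.8 sh (np.float64(-0.055987963379890926), np.float64(-0.0015825811698337014)) h -0.00185
-0.028 F 7.29 sh (np.float64(-0.02842452675287313), np.float64(-0.0016199556391818903)) h -0.0018977270194657386
0 F 7.7 sh (np.float64(-0.0004774364329125792), np.float64(-0.0017423071810933782)) h -0.0020627631636901214
0.028 F 8.14 sh (np.float64(0.027551642783091777), np.float64(-0.0018010028149765137)) h -0.0021317011563457325
0.055 F 8.06 sh (np.float64(0.05453648364661643), np.float64(-0.001806476060074654)) h -0.0020984111993456235
off t 27.36 tcp [0.5768 0.1065 0.2646] F [-0.0189  0.0474 -1.0133] tau [0.0654 0.073  0.0129] open 0.0237 ff 29.99193549156189
over dish t 28.35 tcp [0.5063 0.2868 0.2501] F [-0.2969  0.375  -1.4612] tau [ 0.0101 -0.0334 -0.0088] open 0.024 ff 29.992005228996277
```

View pics/s2.png

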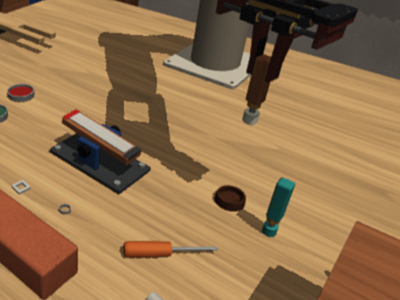

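The stroke held 7.3 to 8.1 N. The picture matches the one after the lift: buff straight in the grip with the felt at crop (252,117), and rings, screwdriver and dish unmoved. Now I'll put it back.

```bash
python3 - <<'E'
from g import *
manip.move_l(np.r_[B,.10],feed=.12); manip.hold(.2)
print(manip.move_l(np.r_[B,.0808],feed=.02,until_force=3)); manip.hold(.2); st('placed')
manip.open(); manip.hold(.2); st('open')
manip.move_l(np.r_[B,.27],feed=.12); manip.hold(.3); st('up')
im,d=manip.snapshot("scene"); p=manip.camera_params("scene"); cv2.imwrite("pics/s3.png",im[100:400,240:640])
o=manip.observe(); p=manip.camera_params("wrist"); F=np.eye(4);F[:3,:3]=o['tool_rot'];F[:3,3]=o['tcp_pos']
im,d=manip.snapshot("wrist"); P=cloud(d,p['K'],F@p['mount'])
m=(np.hypot(P[...,0]-.505,P[...,1]-.288)<.04)&(P[...,2]>.112)&(P[...,2]<.13); q=P[m]
print('top z',np.median(q[:,2]),cv2.minAreaRect((q[:,:2]*1000).astype(np.float32)))
E
```

```text
True
placed t 31.19 tcp [0.5052 0.2879 0.0802] F [1.4558 1.4017 3.2468] tau [ 0.2328 -0.3015  0.0363] open 0.0238 ff 29.99394714832306
open t 32.48 tcp [0.5046 0.2875 0.0798] F [ 0.4319 -0.427  -0.6463] tau [ 0.0181  0.019  -0.0164] open 0.0874 ff 0.0
up t 34.51 tcp [0.5054 0.288  0.2697] F [-0.5237  1.0879  0.1944] tau [0.0045 0.0294 0.0007] open 0.0879 ff 0.0
top z 0.11843813647969265 ((504.629150390625, 287.82940673828125), (23.551347732543945, 23.29196548461914), 78.48097229003906)
```

View pics/s3.png

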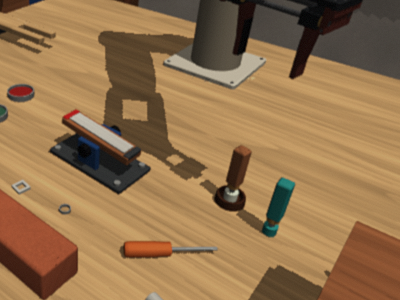

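The buff stands upright in its dish at crop (232,180), with its top at z 0.118 and its centre within 1 mm of where it started. The gripper is clear, so I'm handing in.

```bash
python3 -c "
from station import manip
print(manip.sign_off())"
```

```text
the job is handed in; nothing more can be done
None
```

I handed the job in without seeing a verdict: the felt was pressed on the red cake at about 6 N, the blank polished red end to dark end in one stroke at 7.3–8.1 N (read at five stops along it), and the buff stands upright in its dish with rings and screwdriver unmoved in the last picture.

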